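Nudge the maple blank home in the drilling jig

TASK

The loose maple blank on the green drilling jig has to be located for drilling. With light pushes of the fingers, push it flat against the long steel fence, then push the sliding aluminium jaw up against the blank's end, so that the blank sits fully home against both the fence and the end stop with the jaw touching it. Do not grip or lift anything, and leave everything else on the bench where it is.

Things in the scene. Friction and masses are not known exactly. Their poses are not given: they have to be found in the camera images.
- jig: Drilling jig fixed to the bench: green plate 12 mm thick, x -110 to +105 mm, y -190 to +150 mm in its frame. Origin on the bench top; z up; x points away from the robot, turned up to 0.4 rad either way. A steel fence (far side) and a steel end stop (+y end) stand on it and make a square corner; a sliding jaw sits at the -y end.
- fence (a point): Middle of the foot of the long fence's flat face, (60, 30, 12) mm in the jig's frame. The face looks to the jig's -x and runs from y -70 to +130 mm; the fence is 25 mm thick, 28 mm high above the plate.
- stop (a point): Middle of the foot of the end stop's flat face, (20, 100, 12) mm in the jig's frame. The face looks to the jig's -y and runs from x -20 mm to the fence; the stop is 25 mm thick, 28 mm high above the plate.
- blank: Light maple block 45 (x) by 100 (y) by 24 (z) mm, 55 to 120 g, loose on the jig plate, skewed up to 0.3 rad to the fence, a thin pencil cross on top. Origin at the centre of its underside. Home, its long side lies on the fence and its +y end on the end stop: origin at (37.5, 50, 12) mm in the jig's frame, axes parallel to the jig's.
- jaw (a joint): Travel (m) of the aluminium jaw along the jig's +y, towards the end stop: 0 to 0.14, starts at 0 to 0.035. A block 50 (x) by 35 (y) mm, 32 mm above the plate, with a dark stud 18 mm wide, 10 mm high on top. Centre line at x = +30 mm, front face at y = -125 mm + travel in the jig's frame. Slides stiffly (2.5 N), stays where left; meets a blank that is home at 0.125.
- jaw_back (a point): Centre of the jaw's flat back face (the one away from the end stop), 35 mm behind its front face and 16 mm above the plate: the place to push.
- nut: Bystander: brass stud-nut, 24 mm across, 32 mm high, standing on the jig plate near the robot-side corner by the end stop. Origin at its underside.
- offcut: Bystander: dark wood offcut 35 x 60 x 18 mm on the bench on the robot's side of the jig. Origin at its underside.
- screwdriver: Bystander: screwdriver 190 mm long lying on the bench beyond the fence. Origin at its underside.
- vise: Bystander: small grey machine vise, 70 x 155 mm, 42 mm high, on the bench beside one end of the jig. Origin at the underside of its base.
- plane: Bystander: small brass plane 110 x 40 mm, about 58 mm high, on the bench beside the other end of the jig. Origin at its underside.
- glue: Bystander: white bottle 48 mm across, 85 mm high, on the bench at the robot-side corner of the jig. Origin at its underside.
- tin: Bystander: metal jar 60 mm across, 50 mm high, on the bench at the robot-side corner of the jig. Origin at its underside.

How it is judged:
By the outcome, as a careful person would: the job done as asked, in the order asked, and still so for the second after the job is handed in, with the robot touching nothing.
It also fails if it takes over 45 s, if anything falls off the work surface, if the arm or the gripper's body presses on something with over 40 N, if the wrist force passes 120 N, or if a joint passes its speed limit or range.

ROBOT

A 7-joint arm with a two-finger parallel gripper is mounted at the origin on the work surface. World frame = base frame: x ahead of the robot, y to its left, z up, the work surface at z = 0. Lengths are in m, angles in degrees, forces in N, time in s.
With the tool pointing down it reaches from about 0.425 to 0.875 m from the base axis. Payload 4.7 kg.
Tool frame: the origin (TCP) lies at the centre of the arm's flange, where the gripper is bolted on; the fingertips stand 182 mm ahead of it and the grasp point (between the pads) lies 164 mm ahead of it (env.grip_depth is the distance from the TCP to the grasp point, in m); z points along the fingers, y is the line along which they close (so a half turn about z gives the same grasp; the last joint's range is limited). The gripper opens to 87 mm and grips with 3 to 60 N. Pads are 19 mm wide; open, the fingers measure 117 mm over their backs; the gripper's body (75 mm by 190 mm) begins 51 mm behind the grasp point.
Start: joints at [68.073, 18.392, -4.016, 83.108, 1.295, 78.541, -3.26], TCP at [0.251, -0.6, 0.405] pointing down, gripper open.
Joint ranges: [-163.93, 163.93], [-17.29, 119.83], [-79.2, 71.16], [3.27, 140.29], [-89.18, 269.18], [5.43, 117.66], [-154.24, 154.24]. Speed limits (degrees/s): [147.25, 147.25, 180, 180, 180, 180, 180].

INTERFACE

Orientations are given as [roll, pitch, yaw] about the fixed x, y, z axes, in that order (R = Rz(yaw) Ry(pitch) Rx(roll)).
In Python, from cell import env gives the robot as it stands. The module is installed in compiled form; this text tells all that it offers.
- The arm moves only by the tool send_rows, never from a script. Its arguments are lists of equal length, an entry for each row: "xyz": the shift along the tool's x, y, z in m, a list of three; "rotation": the turn, a rotation vector about the tool's x, y, z in rad, a list of three; "jaw": the opening, from 0 (shut) to 1 (fully open). A call has 1 to 20 rows; each row shifts and turns the commanded pose from where the row before left it, along the tool's axes as they then stand; what a row does not reach is not made up. A row lasts 1/10 s, in which the tool goes at most 50 mm and 8.59 degrees, less where a joint would pass 70% of its speed; a pose out of reach is approached as far as the arm can. A call is refused whole if a number of a shift passes 0.05 or a number of a turn 0.15, either way. A call with a gripper value outside its range is refused whole. The fingers move at their own pace and stop on an object; "newtons" is the grip in N (left out, the last holds). Time passes only in rows, so rows that do not move let the fingers close. It gives the time, the measured TCP pose, the force, the opening and the grip force at its end, in the units of the state.
- env.get_obs(): the state, without advancing time (a new reading comes with each control period).
- env.read_camera(name): name is "scene" or "side" or "wrist"; returns a dict with "image" (400x640x3 uint8, blue, green, red), "fx", "fy", "cx", "cy" (pixels), "distortion" ([k1, k2, p1, p2, k3] as OpenCV has them; the pictures are not rectified), "R" (3x3) and "t" (3): a world point X has camera coordinates R X + t. Camera axes: x right, y down, z forward; pixel columns grow to the right and rows downward; lengths in m; the calibration is good to about 2 mm. A picture is of the moment at which its call begins. There is no depth.
- env.sign_off(): hands the job in; it is judged then, once.
The state is a dict: "time_s": time; "qpos": joint angles; "joint_velocities": joint speeds; "effort": joint torques, N m; "tool_pos": TCP position; "tool_rot": TCP orientation; "force": force on the tool from outside, world axes, zero at the start; "wrist_torque": the same for the moment, N m; "grip_width": finger opening in m; "grasp_force": force on a finger pad.
Only numpy, scipy, OpenCV 4.12 (cv2) and the standard library are available. Lean on these libraries where they do the work, as an engineer would, in place of code of your own. Each camera call takes 0.05 s, during which the arm holds its last target. There are 200 camera calls.

## Working session

There is one attempt and no reset: what is moved stays moved. The work goes in short steps, Python scripts to look and compute and a tool call to move; the robot and the scene stay as the last step left them, time stands still between calls to the robot, and variables do not carry over. Pictures are saved under pics/ and viewed, at most 10 in all, crops included, and the job is handed in when it is done.

Besides the shell and the picture viewer there is one more tool, called by a JSON object that holds its "api" and its "payload", one argument or row to a line. send_rows: Moves the arm, as the interface text tells. Its arguments: {"type":"object","properties":{"xyz":{"type":"array"},"rotation":{"type":"array"},"jaw":{"type":"array"},"newtons":{"type":"number"}},"required":["xyz","rotation","jaw"]}

```bash
mkdir -p pics
cat > h.py <<'E'
import numpy as np,cv2
from cell import env
def snap(cam,fn):
    d=env.read_camera(cam);cv2.imwrite('pics/'+fn,d['image'])
    np.savez('pics/'+fn+'.npz',**{k:np.array(v) for k,v in d.items()})
def load(fn):return np.load('pics/'+fn+'.npz')
def K(d):return np.array([[d['fx'],0,d['cx']],[0,d['fy'],d['cy']],[0,0,1.]])
def ray(d,uv):
    p=cv2.undistortPoints(np.array([[uv]],float),K(d),d['distortion'])[0,0]
    R=d['R'];return -R.T@d['t'],R.T@np.array([p[0],p[1],1])
def onz(d,uv,z):
    c,r=ray(d,uv);return c+r*(z-c[2])/r[2]
def tri(*a):
    A=0;b=0
    for d,uv in a:
        c,r=ray(d,uv);r=r/np.linalg.norm(r);P=np.eye(3)-np.outer(r,r);A=A+P;b=b+P@c
    return np.linalg.solve(A,b)
def proj(d,X):
    return cv2.projectPoints(np.array(X,float).reshape(-1,3),cv2.Rodrigues(d['R'])[0],d['t'],K(d),d['distortion'])[0][:,0]
E
python3 - <<'E'
from h import *
snap('scene','s0.png');snap('side','d0.png')
for c in('s0.png','d0.png'):
    d=load(c);print(-d['R'].T@d['t'],d['R'][2])
o=env.get_obs();print(o['tool_pos'],o['tool_rot'],o['time_s'],o['force'])
E
```

```text
[ 0.87074036 -0.55757909  0.90100669] [-0.31385994  0.54901358 -0.77464574]
[0.36959716 0.73677149 0.62415751] [ 0.17968723 -0.75891043 -0.6259133 ]
[ 0.25107182 -0.5993582   0.40377066] [-1.79901805e+02  7.69138381e-03  2.27347465e+01] 0.1 [0.03129711 1.00662424 0.33579815]
```

View pics/s0.png

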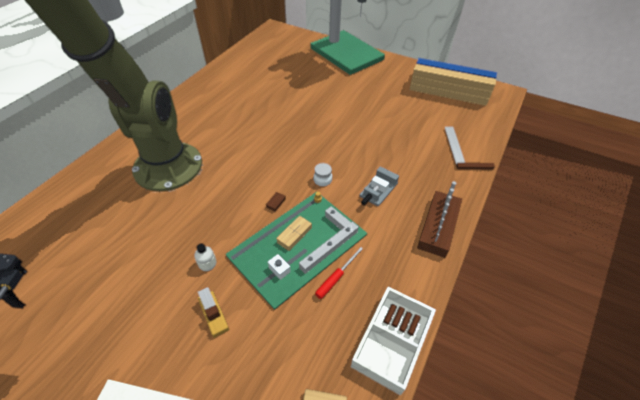

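View pics/d0.png

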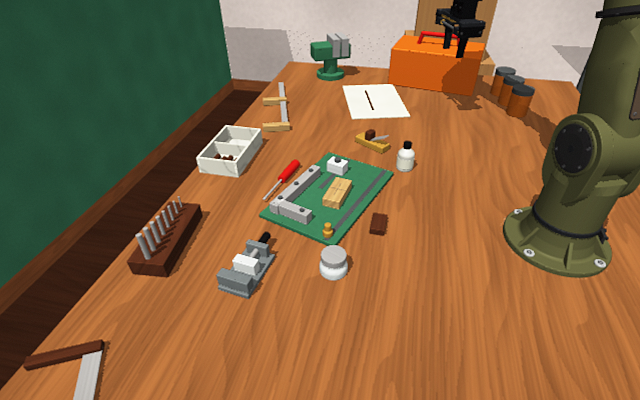

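The scene view shows the jig at about (228–366, 195–305), the blank at (294,233), the jaw at (278,265) and the nut at (318,197). In the side view the jig spans (262–392, 153–243), with the blank at (337,193) and the jaw at (338,165). I'll enlarge both.

Run:
```python
from h import *
for n,(x,y,w,h) in {'s0':(220,185,156,117),'d0':(250,140,160,110)}.items():
    im=cv2.imread(f'pics/{n}.png')[y:y+h,x:x+w]
    im=cv2.resize(im,None,fx=5,fy=5,interpolation=cv2.INTER_CUBIC)
    for k in range(0,w,20):cv2.putText(im,str(x+k),(5*k,10),0,.35,(255,255,255));cv2.line(im,(5*k,0),(5*k,im.shape[0]),(255,255,255) if 0 else (90,90,90),1)
    for k in range(0,h,20):cv2.putText(im,str(y+k),(0,5*k+10),0,.35,(255,255,255));cv2.line(im,(0,5*k),(im.shape[1],5*k),(90,90,90),1)
    cv2.imwrite(f'pics/{n}c.png',im)
```

```text
(no output)
```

View pics/s0c.png

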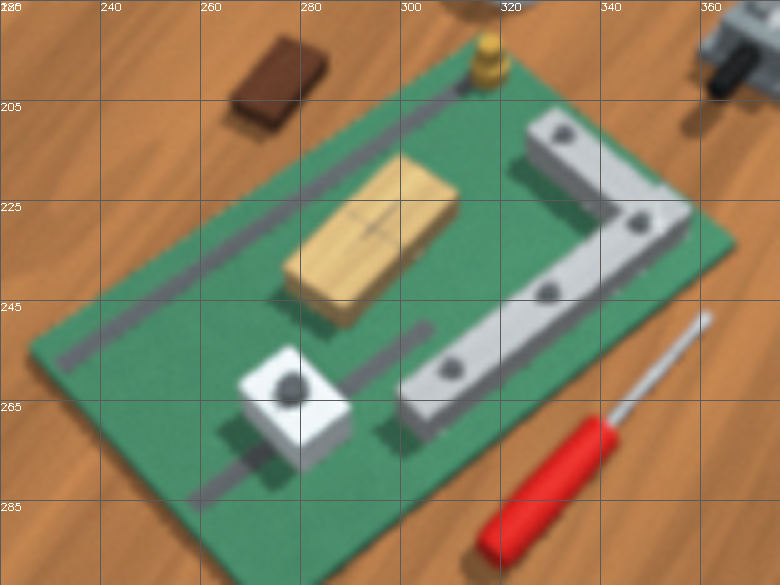

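View pics/d0c.png

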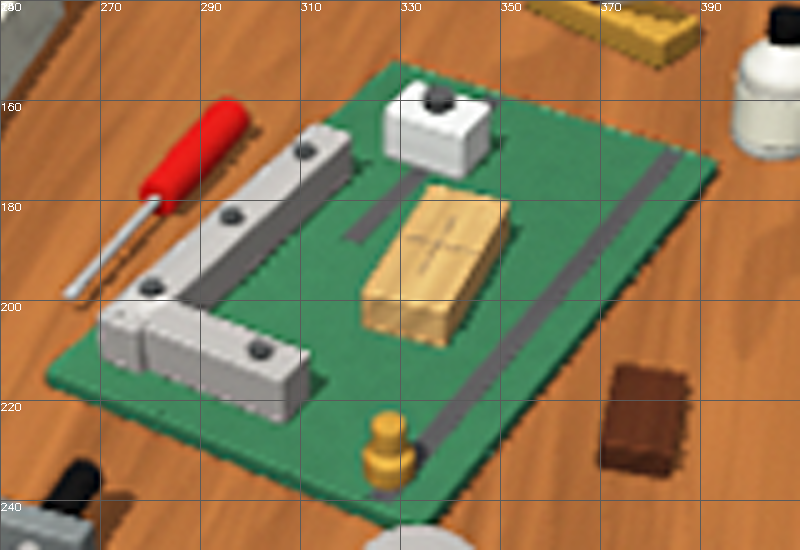

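In the crops, the corners of the plate, fence, stop, jaw and blank are readable in both views. I'll fit the poses from them.

Run:
```python
from h import *
from scipy.optimize import least_squares
S=load('s0.png');D=load('d0.png')
s=lambda p:((p[0]+.5)/5-.5+220,(p[1]+.5)/5-.5+185)
g=lambda p:((p[0]+.5)/5-.5+250,(p[1]+.5)/5-.5+140)
js=[((28,348),(-110,-190,12)),((737,243),(105,150,12)),((397,387),(60,-70,40)),((430,418),(85,-70,40)),((527,128),(-20,100,40)),((555,107),(-20,125,40)),((690,208),(85,130,40)),((622,210),(60,100,40))]
jd=[((47,375),(105,150,12)),((717,165),(-110,-190,12)),((393,62),(105,-190,12)),((425,528),(-110,150,12)),((320,123),(85,-70,40)),((352,140),(60,-70,40)),((310,352),(-20,100,40)),((285,387),(-20,125,40)),((180,295),(60,100,40))]
def T(q,P):
    P=np.array(P)/1000.;c,n=np.cos(q[2]),np.sin(q[2])
    return P@np.array([[c,n,0],[-n,c,0],[0,0,1]])+[q[0],q[1],q[3] if len(q)>3 else 0]
def res(q,a,b):
    r=[proj(S,T(q,[x[1] for x in a]))-[s(x[0]) for x in a],proj(D,T(q,[x[1] for x in b]))-[g(x[0]) for x in b]]
    return np.vstack(r).ravel()
f=least_squares(res,[.6,-.1,0.,0.],args=(js,jd),loss='soft_l1');q=f.x;print('jig',q);print(res(q,js,jd).reshape(-1,2).round(1).tolist())
def tojig(X):
    d=np.array(X)-[q[0],q[1],q[3]];c,n=np.cos(q[2]),np.sin(q[2]);return np.array([c*d[0]+n*d[1],-n*d[0]+c*d[1],d[2]])*1000
print('jaw');
for a,b in [((238,385),(492,103)),((290,345),(465,150)),((352,407),(383,130)),((300,447),(410,82))]:print(tojig(tri((S,s(a)),(D,g(b)))).round(1))
print('blank')
B=[((400,152),(443,318)),((458,193),(362,290)),((347,307),(430,185)),((283,268),(510,203))]
for a,b in B:print(tojig(tri((S,s(a)),(D,g(b)))).round(1))
M=[(-22.5,50,24),(22.5,50,24),(22.5,-50,24),(-22.5,-50,24)]
fb=least_squares(res,[q[0],q[1],q[2],.012],args=([(x[0],m) for x,m in zip(B,M)],[(x[1],m) for x,m in zip(B,M)]))
print(fb.x,tojig([*fb.x[:2],fb.x[3]]),fb.x[2]-q[2],abs(fb.fun).max())
print('nut top',tojig(tri((S,s((489,38))),(D,g((388,418))))))
# bottle, plane
print('bottle cap',tojig(tri((S,(201,247)),(D,(407,144)))),'plane',tojig(onz(S,(213,312),.03)),tojig(onz(D,(372,141),.03)))
np.save('jig.npy',q);np.save('blank.npy',fb.x)
```

```text
jig [ 0.54476306 -0.03878406 -0.31123377 -0.00374445]
[[-0.4, -0.2], [0.1, -0.9], [-0.5, 0.4], [-0.7, 0.4], [-0.6, 0.2], [-0.0, -0.2], [0.5, -0.0], [0.2, 0.1], [-0.3, -0.4], [0.6, -0.9], [-0.1, -0.2], [-0.1, 0.5], [-1.0, 0.3], [0.2, -0.6], [0.5, 0.7], [-0.2, -0.3], [-1.1, 1.6]]
jaw
[   5.9 -130.4   46.2]
[  1.5 -92.2  38.5]
[ 52.  -91.1  35.7]
[  56.4 -128.9   45.3]
blank
[-57.8  38.5  35.8]
[-12.9  41.9  37.6]
[  2.8 -54.2  37.5]
[-41.1 -62.9  36.2]
[ 0.5160142  -0.0391488  -0.15397745  0.00898623] [-27.25596816  -9.15107434  12.73067497] 0.15725631656653694 0.8344465997113559
nut top [-78.8060551  128.01112027  48.79662739]
bottle cap [-122.72339692 -238.2635047    81.71181656] plane [  21.01743387 -308.78231906   33.74444975] [   1.954327   -281.4248957    33.74444975]
```

{"api": "send_rows", "payload": {
  "xyz": [
    [0,0,0],
    [0,0,0],
    [0,0,0],
    [0,0,0],
    [0,0,0],
    [0.0015,-0.041,0],
    [0.0015,-0.041,0],
    [0.0015,-0.041,0],
    [0.0015,-0.041,0],
    [0.0015,-0.041,0],
    [0.0015,-0.041,0],
    [0.0015,-0.041,0],
    [0.0015,-0.041,0],
    [0.0015,-0.041,0],
    [0.0015,-0.041,0],
    [0.0015,-0.041,0],
    [0.0015,-0.041,0],
    [0.0015,-0.041,0],
    [0.0015,-0.041,0],
    [0.0015,-0.041,0]
  ],
  "rotation": [
    [0,0,0.1414],
    [0,0,0.1414],
    [0,0,0.1414],
    [0,0,0.1414],
    [0,0,0.1414],
    [0,0,0],
    [0,0,0],
    [0,0,0],
    [0,0,0],
    [0,0,0],
    [0,0,0],
    [0,0,0],
    [0,0,0],
    [0,0,0],
    [0,0,0],
    [0,0,0],
    [0,0,0],
    [0,0,0],
    [0,0,0],
    [0,0,0]
  ],
  "jaw": [0.5,0.5,0.5,0.5,0.5,0.5,0.5,0.5,0.5,0.5,0.5,0.5,0.5,0.5,0.5,0.5,0.5,0.5,0.5,0.5]
}}

```text
time_s: 2.1
tool_pos: [0.4604, -0.0191, 0.4046]
tool_rot: [180.0, -0.0, -17.8]
force: [0.1, -0.7, 0.1]
grip_width: 0.0434
grasp_force: 0.0
```

```bash
cat > j.py <<'E'
from h import *
q=np.load('jig.npy')
def st():
    o=env.get_obs();d=np.array(o['tool_pos'])-[q[0],q[1],0];c,n=np.cos(q[2]),np.sin(q[2])
    y=np.radians(o['tool_rot'][2]);F=o['force']
    print('jig mm',(np.array([c*d[0]+n*d[1],-n*d[0]+c*d[1],d[2]-.182])*1000).round(1),'yaw err',np.degrees(q[2]-y).round(2),'Fjig',np.round([c*F[0]+n*F[1],-n*F[0]+c*F[1],F[2]],2),'t',o['time_s'],o['tool_rot'],o['grip_width'])
if __name__=='__main__':st()
E
python3 j.py
```

```text
jig mm [-86.4  -7.1 222.6] yaw err -0.05 Fjig [ 0.33 -0.64  0.14] t 2.1 [ 1.79973078e+02 -3.25743094e-03 -1.77804973e+01] 0.04340279256117464
```

{"api": "send_rows", "payload": {
  "xyz": [
    [0,0,0.04],
    [0,0,0.04],
    [0,0,0.04],
    [0,0,0.03],
    [0,0,0.03],
    [0,0,0.02],
    [0,0,0],
    [0,0,0]
  ],
  "rotation": [
    [0,0,0],
    [0,0,0],
    [0,0,0],
    [0,0,0],
    [0,0,0],
    [0,0,0],
    [0,0,0],
    [0,0,0]
  ],
  "jaw": [0.5,0.5,0.5,0.5,0.5,0.5,0.5,0.5]
}}

```text
time_s: 2.9
tool_pos: [0.4604, -0.0207, 0.2049]
tool_rot: [-180.0, 0.0, -17.8]
force: [0.8, 0.1, -0.6]
grip_width: 0.0434
grasp_force: 0.0
```

Run:
```python
from j import *
st();snap('side','d1.png')
im=cv2.imread('pics/d1.png')[140:250,250:410];cv2.imwrite('pics/d1c.png',cv2.resize(im,None,fx=5,fy=5,interpolation=cv2.INTER_CUBIC))
```

```text
jig mm [-85.9  -8.6  22.9] yaw err -0.07 Fjig [ 0.74  0.38 -0.64] t 2.9 [-1.79993038e+02  3.80425441e-02 -1.77639864e+01] 0.04340141663081125
```

View pics/d1c.png

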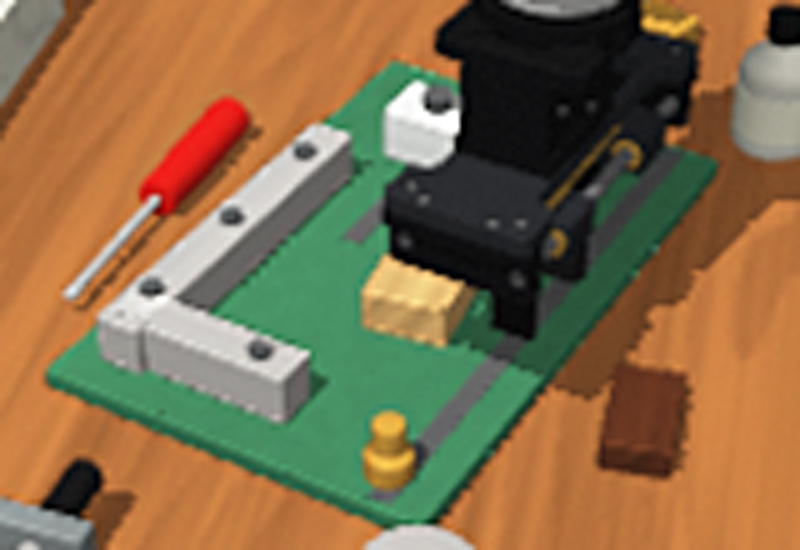

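The fingers are down on the plate on the robot side of the blank, at crop (515,310), and clear of it. I'll push towards the fence now.

{"api": "send_rows", "payload": {
  "xyz": [
    [0.005,0,0],
    [0.005,0,0],
    [0.005,0,0],
    [0.005,0,0],
    [0.005,0,0],
    [0.005,0,0],
    [0.005,0,0],
    [0.005,0,0],
    [0.005,0,0],
    [0.005,0,0],
    [0.005,0,0],
    [0.005,0,0],
    [0.005,0,0],
    [0.005,0,0],
    [0.005,0,0],
    [0.005,0,0],
    [0.003,0,0],
    [0,0,0]
  ],
  "rotation": [
    [0,0,0],
    [0,0,0],
    [0,0,0],
    [0,0,0],
    [0,0,0],
    [0,0,0],
    [0,0,0],
    [0,0,0],
    [0,0,0],
    [0,0,0],
    [0,0,0],
    [0,0,0],
    [0,0,0],
    [0,0,0],
    [0,0,0],
    [0,0,0],
    [0,0,0],
    [0,0,0]
  ],
  "jaw": [0.5,0.5,0.5,0.5,0.5,0.5,0.5,0.5,0.5,0.5,0.5,0.5,0.5,0.5,0.5,0.5,0.5,0.5]
}}

```text
time_s: 4.75
tool_pos: [0.5398, -0.0462, 0.2048]
tool_rot: [-180.0, -0.0, -17.8]
force: [-0.2, 0.2, -0.0]
grip_width: 0.0438
grasp_force: 0.0
```

```bash
python3 j.py
```

```text
jig mm [-2.4 -8.6 22.8] yaw err -0.05 Fjig [-0.28  0.08 -0.03] t 4.75 [-1.79991444e+02 -2.60424553e-02 -1.77846538e+01] 0.04380274072370453
```

{"api": "send_rows", "payload": {
  "xyz": [
    [0.001,0,0],
    [0.001,0,0],
    [0.001,0,0],
    [0.001,0,0],
    [0.001,0,0],
    [0.001,0,0],
    [0.001,0,0],
    [0,0,0]
  ],
  "rotation": [
    [0,0,0],
    [0,0,0],
    [0,0,0],
    [0,0,0],
    [0,0,0],
    [0,0,0],
    [0,0,0],
    [0,0,0]
  ],
  "jaw": [0.5,0.5,0.5,0.5,0.5,0.5,0.5,0.5]
}}

```text
time_s: 5.55
tool_pos: [0.5462, -0.0483, 0.2047]
tool_rot: [-180.0, -0.0, -17.8]
force: [-1.0, 1.1, 0.5]
grip_width: 0.0439
grasp_force: 0.0
```

```bash
python3 j.py
```

```text
jig mm [ 4.3 -8.6 22.7] yaw err -0.05 Fjig [-1.29  0.69  0.48] t 5.55 [-1.79997886e+02 -1.38142158e-02 -1.77779201e+01] 0.04392392374552716
```

{"api": "send_rows", "payload": {
  "xyz": [
    [0.001,0,0],
    [0.001,0,0],
    [0.001,0,0],
    [0,0,0]
  ],
  "rotation": [
    [0,0,0],
    [0,0,0],
    [0,0,0],
    [0,0,0]
  ],
  "jaw": [0.5,0.5,0.5,0.5]
}}

```text
time_s: 5.95
tool_pos: [0.5476, -0.0484, 0.2045]
tool_rot: [179.9, 0.3, -17.8]
force: [-6.2, 2.3, 6.2]
grip_width: 0.0433
grasp_force: 3.7
```

```bash
python3 j.py
```

```text
jig mm [ 5.6 -8.3 22.5] yaw err -0.06 Fjig [-6.6   0.32  6.21] t 5.95 [179.93991138   0.2889408  -17.77322112] 0.043314406060427774
```

{"api": "send_rows", "payload": {
  "xyz": [
    [0.0005,0,0],
    [0,0,0],
    [-0.004,0,0],
    [-0.015,0,0],
    [-0.015,0,0],
    [0,0,-0.03],
    [0,0,-0.04],
    [0,0,-0.03],
    [0,0.02,0],
    [0,0.045,0],
    [0,0.045,0],
    [0,0.045,0],
    [0,0,0]
  ],
  "rotation": [
    [0,0,0],
    [0,0,0],
    [0,0,0],
    [0,0,0],
    [0,0,0],
    [0,0,0],
    [0,0,0],
    [0,0,0],
    [0,0,0],
    [0,0,0],
    [0,0,0],
    [0,0,0],
    [0,0,0]
  ],
  "jaw": [0.5,0.5,0.5,0.5,0.5,0.5,0.5,0.5,0,0,0,0,0]
}}

```text
time_s: 7.25
tool_pos: [0.4673, -0.1936, 0.3048]
tool_rot: [179.8, -0.1, -18.4]
force: [0.3, 0.1, 0.5]
grip_width: 0.011
grasp_force: 0.0
```

Run:
```python
from j import *
st();snap('side','d2.png');snap('scene','s2.png')
a=cv2.imread('pics/d2.png')[140:250,250:410];b=cv2.imread('pics/s2.png')[185:295,220:380]
cv2.imwrite('pics/c2.png',cv2.resize(np.vstack([a,b]),None,fx=2.7*1,fy=2.7,interpolation=cv2.INTER_CUBIC) if 0 else cv2.resize(np.hstack([a,b]),None,fx=2.5,fy=2.5,interpolation=cv2.INTER_CUBIC))
```

```text
jig mm [ -26.3 -171.1  122.8] yaw err 0.55 Fjig [0.2  0.21 0.54] t 7.25 [ 1.79770299e+02 -7.89561506e-02 -1.83858558e+01] 0.01098425188911613
```

View pics/c2.png

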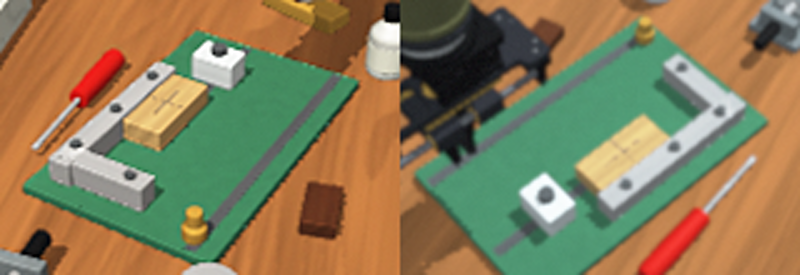

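The blank now lies along the fence in both views. Next I'll go down behind the jaw with the fingers closed.

{"api": "send_rows", "payload": {
  "xyz": [
    [0.03,0,0],
    [0.026,0,0],
    [0,0,0.03],
    [0,0,0.03],
    [0,0,0.02],
    [0,0,0.015],
    [0,0,0],
    [0,0,0]
  ],
  "rotation": [
    [0,0,0],
    [0,0,0],
    [0,0,0],
    [0,0,0],
    [0,0,0],
    [0,0,0],
    [0,0,0],
    [0,0,0]
  ],
  "jaw": [0,0,0,0,0,0,0,0]
}}

```text
time_s: 8.15
tool_pos: [0.5237, -0.2029, 0.2103]
tool_rot: [-180.0, -0.1, -17.7]
force: [-0.4, -0.5, 0.1]
grip_width: 0.0004
grasp_force: 0.0
```

Run:
```python
from j import *
st();snap('side','d3.png');snap('scene','s3.png')
a=cv2.imread('pics/d3.png')[140:250,250:410];b=cv2.imread('pics/s3.png')[185:295,220:380]
cv2.imwrite('pics/c3.png',cv2.resize(np.hstack([a,b]),None,fx=2.5,fy=2.5,interpolation=cv2.INTER_CUBIC))
```

```text
jig mm [  30.2 -162.7   28.3] yaw err -0.13 Fjig [-0.21 -0.57  0.07] t 8.15 [-1.79984209e+02 -5.96530750e-02 -1.77028931e+01] 0.0004039200489546447
```

View pics/c3.png

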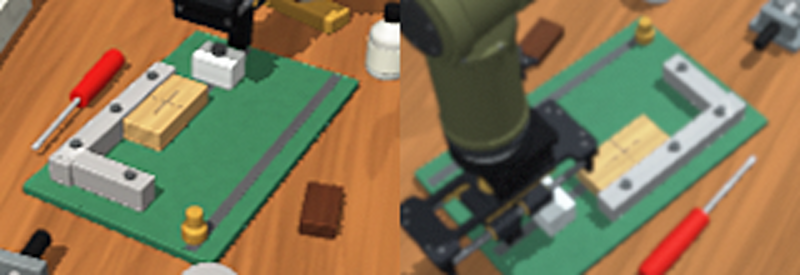

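The fingers are behind the jaw, touching nothing, and the blank and the rest are unmoved. I'll push the jaw along +y.

{"api": "send_rows", "payload": {
  "xyz": [
    [0,-0.005,0],
    [0,-0.005,0],
    [0,-0.005,0],
    [0,-0.004,0],
    [0,-0.004,0],
    [0,-0.004,0],
    [0,-0.004,0],
    [0,-0.004,0],
    [0,-0.004,0],
    [0,-0.004,0],
    [0,-0.004,0],
    [0,-0.004,0],
    [0,-0.004,0],
    [0,-0.004,0],
    [0,-0.004,0],
    [0,-0.004,0],
    [0,-0.004,0],
    [0,-0.004,0],
    [0,-0.004,0],
    [0,0,0]
  ],
  "rotation": [
    [0,0,0],
    [0,0,0],
    [0,0,0],
    [0,0,0],
    [0,0,0],
    [0,0,0],
    [0,0,0],
    [0,0,0],
    [0,0,0],
    [0,0,0],
    [0,0,0],
    [0,0,0],
    [0,0,0],
    [0,0,0],
    [0,0,0],
    [0,0,0],
    [0,0,0],
    [0,0,0],
    [0,0,0],
    [0,0,0]
  ],
  "jaw": [0,0,0,0,0,0,0,0,0,0,0,0,0,0,0,0,0,0,0,0]
}}

```text
time_s: 10.25
tool_pos: [0.5474, -0.1273, 0.2098]
tool_rot: [-179.9, -0.0, -17.7]
force: [-0.1, -1.8, 0.6]
grip_width: 0.0008
grasp_force: 0.4
```

```bash
python3 j.py
```

```text
jig mm [ 29.6 -83.4  27.8] yaw err -0.12 Fjig [ 0.51 -1.78  0.61] t 10.25 [-1.79945559e+02 -2.96866915e-03 -1.77122720e+01] 0.0007764367244270503
```

{"api": "send_rows", "payload": {
  "xyz": [
    [0,-0.003,0],
    [0,-0.003,0],
    [0,-0.003,0],
    [0,-0.003,0],
    [0,-0.003,0],
    [0,-0.003,0],
    [0,-0.003,0],
    [0,-0.002,0],
    [0,-0.002,0],
    [0,-0.002,0],
    [0,0,0]
  ],
  "rotation": [
    [0,0,0],
    [0,0,0],
    [0,0,0],
    [0,0,0],
    [0,0,0],
    [0,0,0],
    [0,0,0],
    [0,0,0],
    [0,0,0],
    [0,0,0],
    [0,0,0]
  ],
  "jaw": [0,0,0,0,0,0,0,0,0,0,0]
}}

```text
time_s: 11.35
tool_pos: [0.5555, -0.1022, 0.2097]
tool_rot: [-180.0, -0.0, -17.7]
force: [0.2, -2.6, 1.0]
grip_width: 0.0003
grasp_force: 1.0
```

```bash
python3 j.py
```

```text
jig mm [ 29.6 -57.1  27.7] yaw err -0.08 Fjig [ 0.95 -2.43  0.98] t 11.35 [-1.79979133e+02 -5.72974849e-03 -1.77489068e+01] 0.00031290380388900794
```

{"api": "send_rows", "payload": {
  "xyz": [
    [0,-0.001,0],
    [0,-0.001,0],
    [0,-0.001,0],
    [0,-0.001,0],
    [0,-0.001,0],
    [0,-0.001,0],
    [0,-0.001,0],
    [0,0,0]
  ],
  "rotation": [
    [0,0,0],
    [0,0,0],
    [0,0,0],
    [0,0,0],
    [0,0,0],
    [0,0,0],
    [0,0,0],
    [0,0,0]
  ],
  "jaw": [0,0,0,0,0,0,0,0]
}}

```text
time_s: 12.15
tool_pos: [0.5576, -0.0957, 0.2097]
tool_rot: [-180.0, -0.0, -17.8]
force: [-0.2, -2.5, -0.2]
grip_width: 0.0008
grasp_force: 1.2
```

```bash
python3 j.py
```

```text
jig mm [ 29.6 -50.2  27.7] yaw err -0.08 Fjig [ 0.58 -2.4  -0.16] t 12.15 [-1.79985159e+02 -4.89225021e-03 -1.77557898e+01] 0.0008361571590809006
```

{"api": "send_rows", "payload": {
  "xyz": [
    [0,-0.001,0],
    [0,-0.001,0],
    [0,-0.001,0],
    [0,0,0]
  ],
  "rotation": [
    [0,0,0],
    [0,0,0],
    [0,0,0],
    [0,0,0]
  ],
  "jaw": [0,0,0,0]
}}

```text
time_s: 12.55
tool_pos: [0.5585, -0.0929, 0.2097]
tool_rot: [-180.0, -0.0, -17.8]
force: [-0.0, -2.3, 1.5]
grip_width: 0.0002
grasp_force: 1.2
```

Run:
```python
from j import *
st();snap('side','d4.png');snap('scene','s4.png')
a=cv2.imread('pics/d4.png')[140:250,250:410];b=cv2.imread('pics/s4.png')[185:295,220:380]
cv2.imwrite('pics/c4.png',cv2.resize(np.hstack([a,b]),None,fx=2.5,fy=2.5,interpolation=cv2.INTER_CUBIC))
```

```text
jig mm [ 29.6 -47.3  27.7] yaw err -0.08 Fjig [ 0.7  -2.19  1.5 ] t 12.55 [-1.79989724e+02 -7.69049937e-03 -1.77553256e+01] 0.0002255687152690448
```

View pics/c4.png

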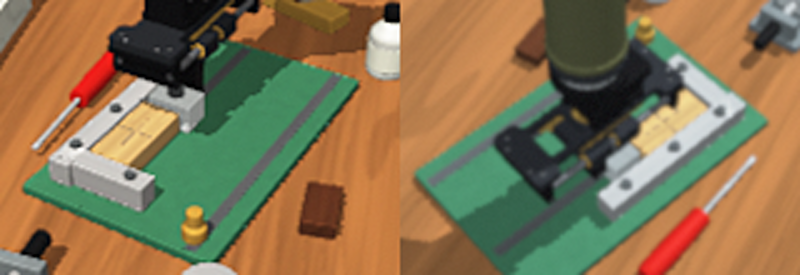

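The blank is still on the fence and close to the stop, with the jaw behind it and no rise in force yet. I'll keep going in 1 mm steps.

{"api": "send_rows", "payload": {
  "xyz": [
    [0,-0.001,0],
    [0,-0.001,0],
    [0,-0.001,0],
    [0,0,0]
  ],
  "rotation": [
    [0,0,0],
    [0,0,0],
    [0,0,0],
    [0,0,0]
  ],
  "jaw": [0,0,0,0]
}}

```text
time_s: 13.05
tool_pos: [0.5594, -0.0901, 0.2097]
tool_rot: [-180.0, -0.0, -17.8]
force: [0.2, -2.7, 1.0]
grip_width: 0.0005
grasp_force: 1.2
```

{"api": "send_rows", "payload": {
  "xyz": [
    [0,-0.001,0],
    [0,-0.001,0],
    [0,-0.001,0],
    [0,0,0]
  ],
  "rotation": [
    [0,0,0],
    [0,0,0],
    [0,0,0],
    [0,0,0]
  ],
  "jaw": [0,0,0,0]
}}

```text
time_s: 13.45
tool_pos: [0.5598, -0.0893, 0.2098]
tool_rot: [179.8, 0.0, -17.9]
force: [-1.4, -7.3, 2.3]
grip_width: 0.0001
grasp_force: 3.7
```

Force has risen to 7 N, so the blank is against the stop. I'll press a little more, then back off and lift.

{"api": "send_rows", "payload": {
  "xyz": [
    [0,-0.001,0],
    [0,0,0],
    [0,0,0],
    [0,0.005,0],
    [0,0.015,0],
    [0,0.015,0],
    [0,0,-0.03],
    [0,0,-0.04],
    [0,0,-0.04],
    [-0.045,0.03,0],
    [-0.045,0.04,0],
    [-0.04,0.045,0],
    [0,0.045,0],
    [0,0.045,0],
    [0,0,0]
  ],
  "rotation": [
    [0,0,0],
    [0,0,0],
    [0,0,0],
    [0,0,0],
    [0,0,0],
    [0,0,0],
    [0,0,0],
    [0,0,0],
    [0,0,0],
    [0,0,0],
    [0,0,0],
    [0,0,0],
    [0,0,0],
    [0,0,0],
    [0,0,0]
  ],
  "jaw": [0,0,0,0,0,0,0,0,0,0,0,0,0,0,0]
}}

```text
time_s: 14.95
tool_pos: [0.3819, -0.271, 0.3199]
tool_rot: [179.9, -0.0, -18.4]
force: [-0.1, 0.6, 0.5]
grip_width: 0.0002
grasp_force: 0.0
```

Run:
```python
from j import *
st();snap('side','d5.png');snap('scene','s5.png')
a=cv2.imread('pics/d5.png')[150:230,260:360];b=cv2.imread('pics/s5.png')[195:275,275:375]
cv2.imwrite('pics/c5.png',cv2.resize(np.hstack([a,b]),None,fx=4,fy=4,interpolation=cv2.INTER_CUBIC))
```

```text
jig mm [ -83.9 -270.9  137.9] yaw err 0.55 Fjig [-0.32  0.53  0.49] t 14.95 [ 1.79862494e+02 -2.55878491e-02 -1.83777111e+01] 0.000245594221562837
```

View pics/c5.png

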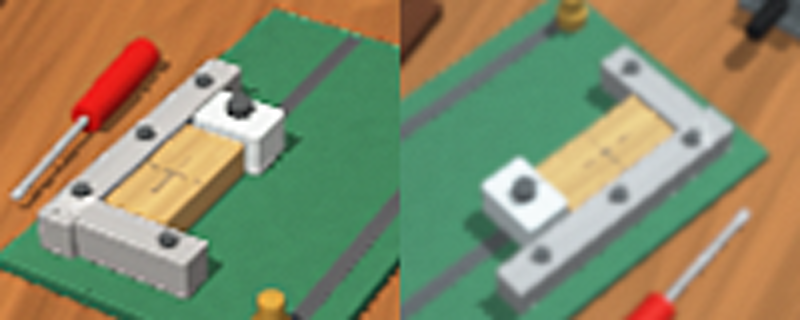

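Both views show the blank tight in the corner with the jaw on its end. I'll do one numeric check of the near long edge, which should be at jig x = 15 mm when home.

Run:
```python
from j import *
c,n=np.cos(q[2]),np.sin(q[2]);R=np.array([[c,-n],[n,c]])
def W(x,y,z):return [*(R@[x/1e3,y/1e3]+q[:2]),z/1e3+q[3]]
xs=np.arange(5,26,.25)
for f in('s5.png','d5.png','s2.png','d2.png'):
    d=load(f);im=d['image'].astype(np.float32);sat=im[:,:,2]-im[:,:,0]*0
    out=[]
    ys=(10,22,34,46,58,70,82) if '5' in f else (-38,-24,-10,4,18,28)
    for y in ys:
        v=np.zeros(len(xs))
        for dy in(-4,-2,0,2,4):
            p=proj(d,[W(x,y+dy,36) for x in xs]).astype(np.float32)
            v+=cv2.remap(sat,p[None,:,0],p[None,:,1],cv2.INTER_LINEAR)[0]
        g=np.abs(np.gradient(cv2.GaussianBlur(v[None],(0,0),3)[0]));i=g.argmax();w=slice(max(0,i-8),i+9);out.append((xs[w]*g[w]).sum()/g[w].sum())
    print(f,np.round(out,1),'slope deg',np.degrees(np.arctan(np.polyfit(ys,out,1)[0])).round(2))
```

```text
s5.png [14.3 14.  14.3 14.3 14.7 14.5 14.2] slope deg 0.22
d5.png [16.5 16.3 16.5 16.5 16.5 16.8 16.8] slope deg 0.35
s2.png [13.8 13.7 13.7 13.7 13.7 13.5] slope deg -0.13
d2.png [16.4 16.2 16.2 16.2 16.2 16.2] slope deg -0.15
```

```bash
python3 -c "
from cell import env
print(env.sign_off())"
```

```text
the job is handed in; nothing more can be done
None
```

The blank was pushed flat to the fence, then the jaw drove it onto the end stop and was left touching its end; the final pictures show it home to within about 1 mm and 0.4°, nothing else looked moved, and the job was handed in at about 15 s with the arm clear.

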